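# Tip the bakelite knobs out of their tilt-out bin

### The arm

A 6-joint arm with a two-finger parallel gripper is mounted at the origin on the work surface. World frame = base frame: x ahead of the robot, y to its left, z up, the work surface at z = 0. Lengths are in m, angles in rad, forces in N, time in s.
With the tool pointing down it reaches from about 0.325 to 0.775 m from the base axis. Payload 5.5 kg.
Tool frame: the origin (TCP) lies between the finger pads; the fingertips stand 8 mm ahead of it and the grasp point (between the pads) lies 11 mm behind it (tcp_to_tips is the distance from the TCP to the fingertips, in m); z points along the fingers, y is the direction in which the jaws open and shut (so a half turn about z gives the same grasp; the last joint's range is limited). The gripper opens to 88 mm and grips with 3 to 60 N. Pads are 20 mm wide; open, the fingers measure 115 mm over their backs; the gripper's body (75 mm by 178 mm) begins 61 mm behind the grasp point.
Start: joints at [-1.389, 0.091, 1.231, -0, 1.82, -0.057], TCP at [0.142, -0.583, 0.231] pointing down, gripper open.
Joint ranges: [-2.87, 2.87], [-0.86, 2.18], [0.17, 2.46], [-1.51, 4.65], [0.06, 2.69], [-2.65, 2.65]. Speed limits (rad/s): [2.57, 2.57, 3.01, 3.14, 3.14, 3.14].

### API

Orientations are given as a unit quaternion [w, x, y, z].
In Python, from bench import * gives the robot as it stands. Calls block until the motion is done:
- move_to(position, orientation): joint-space move of the TCP to a pose.
- move_l(position, speed=0.15, orientation=None): straight line of the TCP; orientation=None keeps the orientation; speed is the mean speed in m/s.
- movej(angles): joint-space move.
- gripper_open() and close(): open the fingers fully, or close them until they stop; the grip force is fixed at half the most.
- hold(seconds).
- inverse_kinematics(position, orientation): joint angles nearest the present ones, or None.
- state(): the state.
- get_image(name): name is "scene" or "top"; returns a dict with "frame" (400x640x3 uint8, blue, green, red), "depth" (400x640 float32, m along the optical axis (not along the pixel's ray), 0 where there is no reading), "camera_matrix" (3x3 intrinsics, pixels), "k1" (the pictures are not rectified: a ray, as slopes to the right and down, at radius r is drawn at 1 + k1 r^2 times it, then the intrinsics apply), "view" (4x4, takes a point from world to camera coordinates). Camera axes: x right, y up, looking along -z (the intrinsics and any distortion apply to the point x, -y, -z); pixel columns grow to the right and rows downward; lengths in m; the calibration is good to about 2 mm. A picture is of the moment at which its call begins.
A pose or a line that the arm cannot do raises IKError and nothing moves.
- job_done(): hands the job in, once; it reports no verdict.
The state is a dict: "time": time; "joint_pos": joint angles; "dq": joint speeds; "joint_torque": joint torques, N m; "ee_pos": TCP position; "ee_rot": TCP orientation; "ft_force": force on the tool from outside, world axes, zero at the start; "moment": the same for the moment, N m; "finger_gap": finger opening in m.
Only numpy, scipy, OpenCV 4.12 (cv2) and the standard library are available. Lean on these libraries where they do the work, as an engineer would, in place of code of your own. Each camera call takes 0.05 s, during which the arm holds its last target. There are 200 camera calls.

### The job

The two round bakelite knobs are wanted for the lamp housing. Take the bar handle of the tilt-out bin that holds them, pull the bin gently forward and over, right to its stop, so that both knobs tip out into the catch tray in front of it, and leave it tipped out. Leave the other bin, the one with the finned copper blocks, upright.

Things in the scene. Friction and masses are not known exactly. Their poses are not given: they have to be found in the camera images.
- knob_hopper: Fixed grey stand of the knobs' bin. Origin on the bench under the bin's pivot, a level axis along y 110 mm up; x points to the rear (away from the robot at yaw 0). 142 mm wide; reaches 175 mm in front (-x) to 105 mm behind. Cheeks 122 mm high. A like stand, for the copper blocks, is to its left or right; a brass housing 74 mm high stands between them, a bulb 75 mm high behind.
- knob_bin (a joint): Tilt of the open aluminium bin with the knobs, 110 mm wide, 60 deep, 67 high: 0 upright, growing as its top comes forward and down (to the stand's -x), 1.9 rad at the stop. The hinge is stiff: the bin stays where it is left; the handle needs 1 to 4 N all along. Near the stop the front wall slopes down 49 degrees and the knobs slide out by themselves.
- knob_bin_handle (a point): Middle of its handle, a level round bar 10 mm thick, 80 mm free length along y. Upright it is 95 mm behind and 93 mm above the pivot (35 mm behind the back wall, 26 mm above the rim); it swings on a 133 mm radius over the top to 119 mm in front of and 60 mm above the pivot. Gripped from above, fingers before and behind it, it turns between them while the hand stays pointing down.
- knob_tray (a point): Centre of the catch tray's floor, 4 mm above the bench and 85 mm in front of the pivot; axes as the stand's. The tray is 165 mm long (x) and 132 mm wide (y) inside, walls 36 mm high over the floor.
- knob_1: A tan round bakelite knob, 34 mm across the skirt, 24 mm across the grip, 22 mm high, 30 g, skirt down in the bin at first; origin at the middle of its underside.
- knob_2: The other knob, the same.
- block_bin (a joint): Tilt of the other, like bin, which holds two square finned copper blocks (26 by 28 by 21 mm): 0 upright, 1.9 at its stop. It is to stay upright.

How it is judged:
By the outcome, as a careful person would: the job done as asked, in the order asked, and still so for the second after the job is handed in, with the robot touching nothing.
It also fails if it takes over 40 s, if anything falls off the work surface, if the arm or the gripper's body presses on something with over 40 N, if the wrist force passes 120 N, or if a joint passes its speed limit or range.

## Working session

There is one attempt and no reset: what is moved stays moved. The work goes in short steps, each a Python script; the robot and the scene stay as the last script left them, time stands still between calls to the robot, and variables do not carry over. Pictures are saved under pics/ and viewed, about 8 in all and at most 12, crops included, and the job is handed in when it is done.

```bash
mkdir -p pics; ls; python3 - <<'E'
from bench import *
import cv2,numpy as np
for n in("scene","top"):
    g=get_image(n); cv2.imwrite(f"pics/{n}0.png",g["frame"]); np.savez(f"{n}0.npz",**g)
    print(n,g["camera_matrix"],g["k1"],np.round(g["view"],3))
s=state();print(s["time"],s["ee_pos"],s["ee_rot"])
E
```

```text
pics
scene [[389.3373926    0.         324.37744093]
 [  0.         389.3373926  198.62693517]
 [  0.           0.           1.        ]] -0.0008544190927672787 [[-0.781  0.625  0.002  0.447]
 [-0.517 -0.647  0.56   0.226]
 [ 0.351  0.437  0.828 -1.03 ]
 [ 0.     0.     0.     1.   ]]
top [[492.38748212   0.         324.60135415]
 [  0.         492.38748212 199.01026277]
 [  0.           0.           1.        ]] -0.052261868725233904 [[-0.027 -1.     0.006  0.002]
 [ 0.979 -0.026  0.202 -0.597]
 [-0.201  0.011  0.979 -1.137]
 [ 0.     0.     0.     1.   ]]
0.1 [ 0.14186476 -0.58273848  0.22962309] [-8.64635651e-04  9.92881724e-01  1.19101341e-01 -6.55210445e-05]
```

View pics/scene0.png

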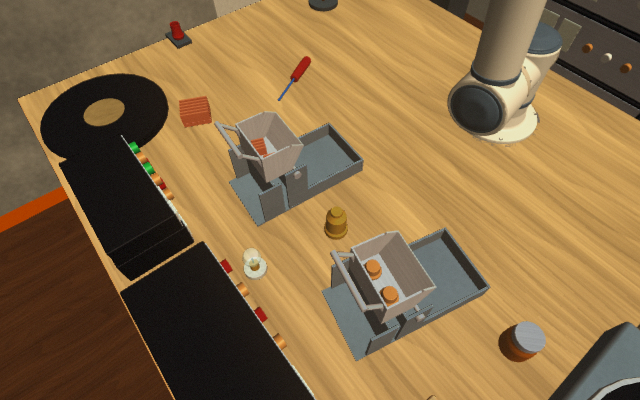

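View pics/top0.png

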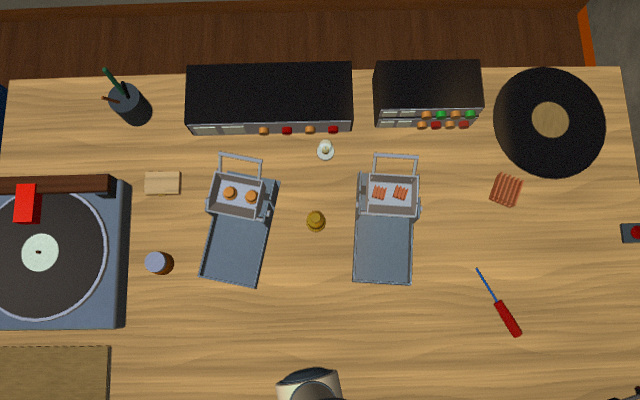

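```bash
cat > h.py <<'E'
import cv2,numpy as np
def cloud(g):
    K=np.array(g["camera_matrix"]);k1=float(g["k1"]);V=np.array(g["view"]);d=np.array(g["depth"])
    v,u=np.mgrid[:400,:640].astype(float)
    p=cv2.undistortPoints(np.stack([u.ravel(),v.ravel()],1)[:,None],K,np.array([k1,0,0,0,0.])).reshape(400,640,2)
    c=np.stack([p[...,0]*d,-p[...,1]*d,-d],-1)
    w=(c-V[:3,3])@V[:3,:3]
    w[d==0]=np.nan
    return w
def ray(g,uv,z):
    K=np.array(g["camera_matrix"]);V=np.array(g["view"])
    p=cv2.undistortPoints(np.array(uv,float).reshape(-1,1,2),K,np.array([float(g["k1"]),0,0,0,0.]))[:,0]
    o=-V[:3,:3].T@V[:3,3]; r=np.c_[p[:,0],-p[:,1],-np.ones(len(p))]@V[:3,:3]
    return o+r*((z-o[2])/r[:,2])[:,None]
E
python3 - <<'E'
from h import *
t=np.load("top0.npz");w=cloud(t)
f=t["frame"]
out=[]
for n,(u0,u1,v0,v1) in dict(knob=(200,285,145,215),block=(350,430,145,215)).items():
    sub=w[v0:v1,u0:u1]; z=sub[...,2]
    m=(z>.193)&(z<.215); print(n,"handle px",m.sum(), np.nanmax(z))
    vv,uu=np.nonzero(m); c=np.c_[uu+u0,vv+v0].astype(np.float32)
    q=sub[m]; print(np.c_[c,q].round(3)[::max(1,len(q)//25)])
    r=cv2.minAreaRect(q[:,:2].astype(np.float32)*1000);print(r,np.median(q,0))
print("amp max z",np.nanmax(w[60:135,185:350,2]),"amp front x",np.nanmin(w[60:135,185:350,0]), "tray floor",w[250,235],w[225,235],"bulb",w[150,325])
a=cv2.resize(f[140:295,190:290],None,fx=3.8,fy=3.8,interpolation=cv2.INTER_CUBIC)
s=np.load("scene0.npz")["frame"]
b=cv2.resize(s[220:365,315:495],None,fx=2.2,fy=2.2,interpolation=cv2.INTER_CUBIC)
H=max(a.shape[0],b.shape[0]);o=np.zeros((H,a.shape[1]+b.shape[1],3),np.uint8);o[:a.shape[0],:a.shape[1]]=a;o[:b.shape[0],a.shape[1]:]=b
cv2.imwrite("pics/crop.png",o);print(o.shape)
E
```

```text
knob handle px 242 0.21230279797192614
[[2.18e+02 1.51e+02 6.80e-01 2.17e-01 2.07e-01]
 [2.18e+02 1.53e+02 6.75e-01 2.17e-01 2.06e-01]
 [2.27e+02 1.53e+02 6.75e-01 1.97e-01 2.05e-01]
 [2.24e+02 1.54e+02 6.72e-01 2.03e-01 2.09e-01]
 [2.33e+02 1.54e+02 6.72e-01 1.84e-01 2.06e-01]
 [2.24e+02 1.55e+02 6.70e-01 2.04e-01 2.08e-01]
 [2.33e+02 1.55e+02 6.71e-01 1.84e-01 2.04e-01]
 [2.20e+02 1.56e+02 6.70e-01 2.13e-01 2.02e-01]
 [2.29e+02 1.56e+02 6.68e-01 1.93e-01 2.05e-01]
 [2.38e+02 1.56e+02 6.68e-01 1.74e-01 2.03e-01]
 [2.19e+02 1.57e+02 6.68e-01 2.16e-01 1.99e-01]
 [2.34e+02 1.57e+02 6.65e-01 1.82e-01 2.07e-01]
 [2.43e+02 1.57e+02 6.64e-01 1.62e-01 2.08e-01]
 [2.19e+02 1.58e+02 6.67e-01 2.17e-01 1.97e-01]
 [2.38e+02 1.58e+02 6.62e-01 1.73e-01 2.08e-01]
 [2.47e+02 1.58e+02 6.62e-01 1.53e-01 2.08e-01]
 [2.18e+02 1.59e+02 6.65e-01 2.19e-01 1.96e-01]
 [2.42e+02 1.59e+02 6.60e-01 1.64e-01 2.07e-01]
 [2.51e+02 1.59e+02 6.59e-01 1.45e-01 2.08e-01]
 [2.60e+02 1.59e+02 6.60e-01 1.26e-01 2.04e-01]
 [2.48e+02 1.60e+02 6.58e-01 1.51e-01 2.06e-01]
 [2.57e+02 1.60e+02 6.57e-01 1.32e-01 2.06e-01]
 [2.4
[... 1427 characters left out ...]
2  1.58e+02  6.54e-01 -1.79e-01  2.05e-01]
 [ 4.11e+02  1.58e+02  6.52e-01 -2.02e-01  2.09e-01]
 [ 3.75e+02  1.59e+02  6.56e-01 -1.25e-01  1.97e-01]
 [ 4.17e+02  1.59e+02  6.51e-01 -2.16e-01  2.04e-01]
 [ 3.74e+02  1.61e+02  6.52e-01 -1.23e-01  1.94e-01]
 [ 4.14e+02  1.62e+02  6.47e-01 -2.11e-01  1.97e-01]
 [ 4.16e+02  1.64e+02  6.43e-01 -2.15e-01  1.93e-01]]
((653.2162475585938, -169.63931274414062), (98.3609619140625, 23.444286346435547), 85.66075897216797) [ 0.6577555  -0.16839275  0.20547792]
amp max z 0.09627857408036451 amp front x 0.7716391228802718 tray floor [0.48446559 0.21308208 0.00346072] [0.54781123 0.21369383 0.00276315] bulb [ 0.71853454 -0.01821259  0.06965287]
(589, 776, 3)
```

View pics/crop.png

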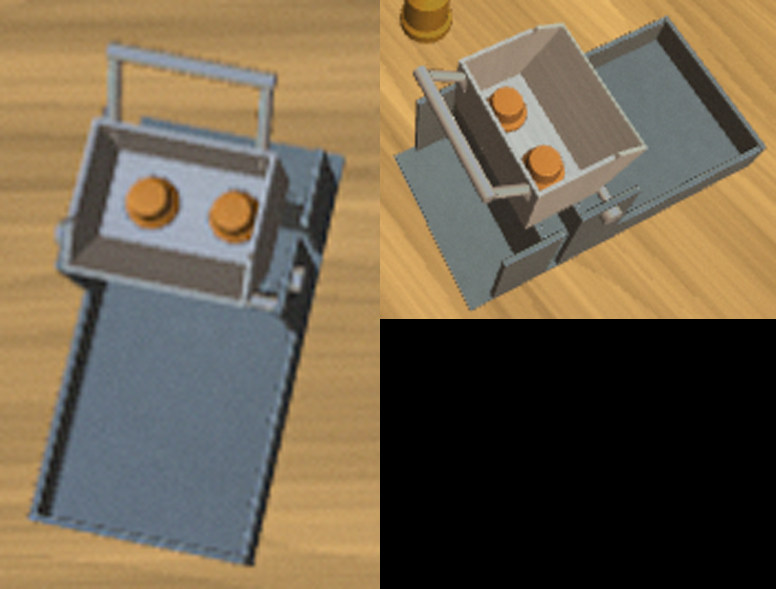

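```bash
python3 - <<'E'
from h import *
t=np.load("top0.npz");w=cloud(t);S=np.load("scene0.npz")
def P(c,z): return ray(t,np.array(c)/3.8+[190,140]-.37,z)
def rep(n,A):
    d=A[0]-A[1]; print(n,A[:,:2].round(4).tolist(),"mid",A.mean(0).round(4),"len",np.hypot(*d[:2]).round(4),"yaw",np.degrees(np.arctan2(-d[0],d[1])).round(2))
rep("handle",P([(111,50),(272,80)],.203))
rep("rim back",P([(98,122),(270,155)],.177))
rep("rim front",P([(65,270),(247,303)],.177))
rep("tray front",P([(32,518),(250,563)],.040))
rep("handle scene",ray(S,np.array([(490,195),(424,75)])-np.array([380,0]),0)*0+ray(S,(np.array([(490,195),(424,75)])-[380,0])/2.2+[315,220],.203))
sub=w[145:215,200:285];z=sub[...,2];f=t["frame"][145:215,200:285]
q=sub[(z>.199)&(z<.213)].astype(np.float32)
for i in range(4):
    vx,vy,x0,y0=cv2.fitLine(q[:,:2],cv2.DIST_HUBER,0,.001,.001).ravel()
    r=(q[:,0]-x0)*vy-(q[:,1]-y0)*vx; q=q[abs(r)<.007]
print("line",x0,y0,"yaw",np.degrees(np.arctan2(-vx,vy)),"at mid y")
s=(q[:,0]-x0)*vx+(q[:,1]-y0)*vy;m=(s.min()+s.max())/2;print("mid",x0+m*vx,y0+m*vy,"len",np.ptp(s),"z",np.median(q[:,2]))
# knobs
hsv=cv2.cvtColor(t["frame"],cv2.COLOR_BGR2HSV)
E
```

```text
handle [[0.6768, 0.2158], [0.6564, 0.1232]] mid [0.6666 0.1695 0.203 ] len 0.0949 yaw -12.44
rim back [[0.6413, 0.2281], [0.6187, 0.1275]] mid [0.63   0.1778 0.177 ] len 0.1031 yaw -12.63
rim front [[0.5538, 0.2456], [0.5319, 0.1408]] mid [0.5429 0.1932 0.177 ] len 0.1071 yaw -11.8
tray front [[0.4203, 0.2955], [0.3889, 0.1572]] mid [0.4046 0.2264 0.04  ] len 0.1418 yaw -12.8
handle scene [[0.6753, 0.2169], [0.6552, 0.1282]] mid [0.6652 0.1725 0.203 ] len 0.0909 yaw -12.81
line 0.66417694 0.170591 yaw -13.1942625 at mid y
mid 0.66406226 0.17010182 len 0.09804716 z 0.20574604
```

```bash
cat >> h.py <<'E'
from scipy.spatial.transform import Rotation as R
YAW=np.radians(-12.7); X=np.array([np.cos(YAW),np.sin(YAW),0])
def quat(s=1):
    z=np.array([0,0,-1.]);y=s*X;q=R.from_matrix(np.c_[np.cross(y,z),y,z]).as_quat();return [float(v) for v in (q[3],*q[:3])]
HND=np.array([.665,.1705,.203]); DZ=np.array([0,0,-.004])
PIV=HND-.095*X-[0,0,.093]
E
python3 - <<'E'
from bench import *
from h import *
best=None
for s in(1,-1):
    j=inverse_kinematics(list(HND+[0,0,.1]),quat(s)); print(s,j)
    if j is not None and(best is None or abs(j[5])<abs(best[1][5])):best=(s,j)
s=best[0];print("use",s)
p=np.array(state()["ee_pos"]);p[2]=.34
move_l(list(p),0.2)
move_to(list(HND+[0,0,.13]),quat(s))
move_l(list(HND+DZ+[0,0,.03]),0.15)
st=state();print(st["time"],st["ee_pos"],st["ft_force"])
g=get_image("scene");cv2.imwrite("pics/pre.png",cv2.resize(g["frame"][150:380,250:520],None,fx=2,fy=2))
E
```

```text
1 [ 2.01438427e-01  3.75071700e-01  7.73556948e-01 -4.44089210e-16
  1.99296401e+00  4.23095242e-01]
-1 None
use 1
4.85 [0.66530036 0.1704232  0.23045183] [-0.18303169 -0.24293436  0.2456373 ]
```

View pics/pre.png

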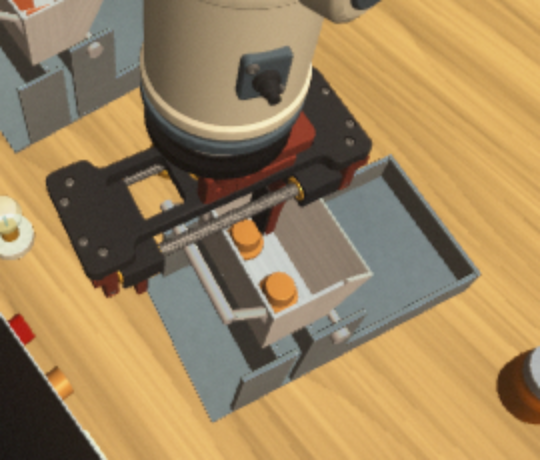

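The gripper straddles the bar: the rear finger at (125,285) is behind it and the front finger at (275,215) is over the bin. I'll go down and close.

```bash
python3 - <<'E'
from bench import *
from h import *
move_l(list(HND+DZ),0.06)
print(np.round(state()["ft_force"],2))
close()
st=state();print(st["time"],st["ee_pos"],np.round(st["ft_force"],2),st["finger_gap"])
def at(th):
    c,s=np.cos(th),np.sin(th); return PIV+X*(.095*c-.093*s)+np.array([0,0,.095*s+.093*c])+DZ
for th in (.06,.12,.18,.24):
    move_l(list(at(th)),0.04)
    st=state();f=np.array(st["ft_force"]);print(th,st["time"],"fx %.1f fy %.1f fz %.1f"%(f@X,f@np.cross([0,0,1],X),f[2]),"gap",round(st["finger_gap"],4),np.round(np.array(st["ee_pos"])-at(th),4))
E
```

```text
[ 0.06 -0.14 -0.42]
6.7417 [0.66577578 0.17031356 0.19937504] [ 4.47 -0.    0.87] 0.009126894353567977
0.06 7.0917 fx 3.1 fy 0.6 fz 3.8 gap 0.0089 [ 0.0003 -0.      0.0009]
0.12 7.4417 fx 4.6 fy 0.2 fz 5.3 gap 0.0093 [ 0.0004 -0.0001  0.0009]
0.18 7.7917 fx 4.9 fy 0.3 fz 4.7 gap 0.0091 [ 0.0005 -0.      0.001 ]
0.24 8.1417 fx 5.0 fy 0.3 fz 7.3 gap 0.0092 [ 0.0006 -0.0001  0.0013]
```

```bash
cat >> h.py <<'E'
def at(th):
    c,s=np.cos(th),np.sin(th); return PIV+X*(.095*c-.093*s)+np.array([0,0,.095*s+.093*c])+DZ
E
python3 - <<'E'
from bench import *
from h import *
for th in np.r_[np.arange(.34,1.85,.1),1.9]:
    move_l(list(at(th)),0.05)
    st=state();f=np.array(st["ft_force"]);print(round(th,2),round(st["time"],2),"fx %.1f fy %.1f fz %.1f"%(f@X,f@np.cross([0,0,1],X),f[2]),"gap",round(st["finger_gap"],4),np.round(np.array(st["ee_pos"])-at(th),4))
    if np.linalg.norm(f)>30: print("stop");break
g=get_image("scene");cv2.imwrite("pics/tip.png",cv2.resize(g["frame"][150:380,250:520],None,fx=2,fy=2))
E
```

```text
0.34 8.56 fx 3.4 fy 0.3 fz 8.9 gap 0.0095 [0.0004 0.     0.0018]
0.44 8.97 fx 2.3 fy 0.7 fz 9.0 gap 0.0094 [0.0002 0.0002 0.0016]
0.54 9.39 fx 2.4 fy 0.6 fz 9.6 gap 0.0088 [0.     0.0003 0.0014]
0.64 9.81 fx 1.6 fy 1.1 fz 8.6 gap 0.0093 [-0.0003  0.0005  0.001 ]
0.74 10.22 fx 0.0 fy 2.1 fz 7.1 gap 0.0095 [-0.0005  0.0005  0.0003]
0.84 10.64 fx -0.2 fy 2.3 fz 6.3 gap 0.0091 [-0.0007  0.0006 -0.    ]
0.94 11.06 fx -1.7 fy 4.3 fz 3.8 gap 0.009 [-0.0007  0.0006 -0.0005]
1.04 11.47 fx -0.6 fy 6.3 fz 3.1 gap 0.0089 [-0.0003  0.0005 -0.0005]
1.14 11.89 fx -0.2 fy 4.4 fz 2.6 gap 0.0091 [-0.0003  0.0004 -0.0006]
1.24 12.31 fx -0.8 fy 6.0 fz 2.2 gap 0.0094 [-0.0004  0.0004 -0.0009]
1.34 12.72 fx -1.4 fy 5.1 fz 1.4 gap 0.0091 [-0.0004  0.0003 -0.0011]
1.44 13.14 fx -0.4 fy 6.0 fz 0.3 gap 0.0091 [-0.0004  0.0003 -0.0012]
1.54 13.56 fx 0.3 fy 5.3 fz -1.4 gap 0.0092 [-0.0004  0.0002 -0.0014]
1.64 13.97 fx 0.4 fy 4.7 fz -1.5 gap 0.0092 [-0.0004  0.0001 -0.0015]
1.74 14.39 fx 1.9 fy 5.2 fz -1.9 gap 0.0089 [-0.0004  0.0001 -0.0016]
1.84 14.81 fx 2.9 fy 6.2 fz -2.4 gap 0.009 [-0.0004  0.     -0.0018]
1.9 15.12 fx 6.7 fy 3.5 fz 4.2 gap 0.009 [ 0.0011 -0.0004  0.0005]
```

View pics/tip.png

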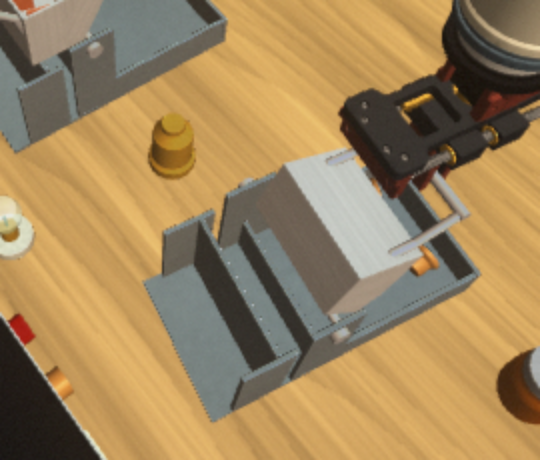

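```bash
python3 - <<'E'
from bench import *
from h import *
for th in (1.92,1.94):
    move_l(list(at(th)),0.03)
    st=state();f=np.array(st["ft_force"]);print(th,"fx %.1f fy %.1f fz %.1f"%(f@X,f@np.cross([0,0,1],X),f[2]),np.round(np.array(st["ee_pos"])-at(th),4))
    if np.linalg.norm(f)>15: break
hold(.3)
move_l(list(at(1.90)),0.03)
gripper_open()
p=np.array(state()["ee_pos"]);print(p,state()["ft_force"],state()["finger_gap"])
p[2]+=.12; move_l(list(p),0.1)
p[1]-=.25;p[2]=.34;move_l(list(p),.25)
print(state()["time"])
gs=get_image("scene");gt=get_image("top");np.savez("top1.npz",**gt);np.savez("scene1.npz",**gs)
a=cv2.resize(gs["frame"][150:380,250:520],None,fx=1.5,fy=1.5);b=cv2.resize(gt["frame"][140:300,190:290],None,fx=345/160,fy=345/160)
cv2.imwrite("pics/after.png",np.hstack([a,b]))
w=cloud(gt);sub=w[180:290,190:290];z=sub[...,2];q=sub[(z>.155)&(z<.2)];print("high pts",len(q),((q-PIV)@X).round(3)[::20] if len(q) else "",np.nanmax(z))
E
```

```text
1.92 fx 7.5 fy 2.8 fz 11.7 [ 0.0023 -0.0006  0.0027]
1.94 fx 7.9 fy 0.6 fz 18.9 [ 0.0034 -0.0008  0.0051]
[0.45650136 0.21749846 0.16581979] [-0.64579695 -0.31747316  0.34402882] 0.08755730930256196
20.0833
high pts 1202 [-0.014 -0.018 -0.018 -0.021 -0.011 -0.017 -0.025 -0.016 -0.026 -0.018
 -0.028 -0.02  -0.01  -0.026 -0.018 -0.033 -0.025 -0.017 -0.031 -0.023
 -0.038 -0.03  -0.022 -0.037 -0.029 -0.043 -0.034 -0.025 -0.038 -0.031
 -0.043 -0.035 -0.049 -0.038 -0.029 -0.04  -0.054 -0.039 -0.048 -0.038
 -0.043 -0.047 -0.045 -0.058 -0.052 -0.086 -0.076 -0.103 -0.112 -0.117
 -0.118 -0.12  -0.112 -0.114 -0.117 -0.12  -0.112 -0.115 -0.118 -0.118
 -0.12 ] 0.7135460264077781
```

View pics/after.png

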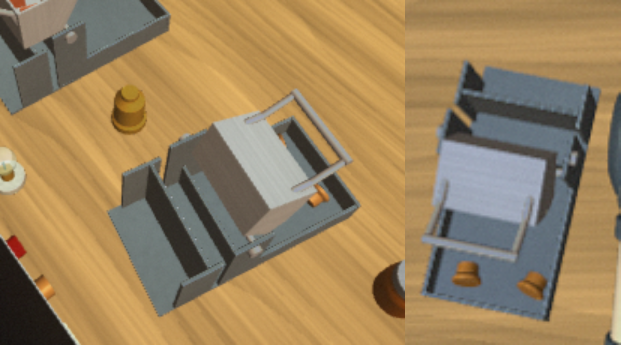

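```bash
python3 - <<'E'
from bench import *
from h import *
hold(.5)
gt=get_image("top");w=cloud(gt);q=w[140:290,190:290].reshape(-1,3);d=q-PIV;u=d@X;v=d@np.cross([0,0,1],X)
h=(u<-.1)&(d[:,2]>.045)&(d[:,2]<.08)&(abs(v)<.05);print("handle u,z",np.median(u[h]),np.median(d[h,2]),h.sum())
b=(u>-.075)&(u<-.02)&(d[:,2]>.03)&(d[:,2]<.08)&(abs(v)<.04);k=np.polyfit(u[b],d[b,2],1);print("back wall deg",np.degrees(np.arctan(k[0])),"tilt",np.pi/2+np.arctan(k[0]))
hs=cv2.cvtColor(gt["frame"],cv2.COLOR_BGR2HSV);m=cv2.inRange(hs,(5,170,70),(18,255,255));m[:240]=0;m[300:]=0;m[:,:190]=0;m[:,265:]=0
n,_,s,c=cv2.connectedComponentsWithStats(m)
for i in range(1,n):
    if s[i,4]>15: P=ray(gt,c[i],.015)[0]-PIV;print("knob",c[i],s[i,4],"u,v",P@X,P@np.cross([0,0,1],X))
w0=cloud(np.load("top0.npz"));z=lambda w:(lambda s:s[(s[:,2]>.199)&(s[:,2]<.213)])(w[145:170,350:430].reshape(-1,3))
print("block handle before/after",np.median(z(w0),0),np.median(z(w),0))
print(state()["time"],state()["finger_gap"]);job_done()
E
```

```text
handle u,z -0.11572996088169232 0.06266274220567343 248
back wall deg 18.638859791272708 tilt 1.8961057989701884
knob [218.56666667 267.25555556] 90 u,v -0.1406243141363587 0.02979192240048285
knob [249.0989011  272.03296703] 91 u,v -0.13724658910301699 -0.04669270749144778
block handle before/after [ 0.65852165 -0.17060074  0.20611372] [ 0.65865494 -0.1711163   0.20576152]
20.7333 0.08779757547619937
the job is handed in; nothing more can be done
```

The knobs' bin is tipped out to its stop, both knobs are in the catch tray, and the job is handed in at about 20.7 s of the 40 s. I gripped the bar handle from above and swung it over slowly. I then pressed lightly against the stop, opened the gripper and moved the arm clear.

- **Tilt:** the bin measured 1.896 rad after release, against 1.9 at the stop. While pressing, the force rose to about 20 N, which confirmed the stop.
- **Knobs:** both lie about 139 mm in front of the pivot, at 30 mm and −47 mm across, inside the tray.
- **Other bin:** the copper-block bin is still upright; its handle reads within 1 mm of where it started.

None of the last checks failed. The largest mismatch was the handle of the tipped bin, about 3 mm from its stated end position, which is within camera accuracy.

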